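# Open the pinned wig-pin case

### The job

Open the wig-dresser's case: draw the red-handled retaining pin out of the brass staple and lay it wholly inside the blue dish, and only then lift the lid off the case and set it down right way up in the middle of the grey mat. Set both down rather than dropping them, and leave the spray bottle, the hairspray can and the cup of hairpins where they stand.

Things in the scene. Friction and masses are not known exactly. Their poses are not given: they have to be found in the camera images.
- case: Fixed aluminium box, 150 (its x) x 166 (its y) x 70 mm high, open on top under its lid; origin at the centre of its underside on the bench, z up. It stands left or right on the bench. A brass staple rises inside its front wall, passes up through a slot in the lid and ends 25 mm above the lid's top.
- staple_eye (a point): Centre of the staple's eye, at (-60, 0, 88) mm in the case's axes, turning with the case. The staple is a flat brass arch, 24 mm along the case's x and 6 mm along its y; the eye is 14 mm wide and reaches from the lid's top to 20 mm above it. The pin goes through it along the case's y.
- pin_grip (a point): Centre of the pin's red grip, a block 16 (x) x 28 (y) x 38 mm (z, up). At the start it stands on the lid's top (76 mm above the bench) on the staple's +y side. An 8 mm steel shaft, 45 mm long, leaves its -y face 12 mm above its underside and goes through the staple, nearly parallel to the case's y. It comes out towards +y, clear after 40 mm; 2 to 4 mm play in the eye. Pin 73 mm long, about 50 g.
- pin_tip (a point): Centre of the free end of the pin's shaft, at (0, -59, -7) mm from the grip's centre in the pin's axes.
- lid_centre (a point): Middle of the loose blue lid, 9 mm above the lower edge of its skirt. Lid 164 (x) x 180 (y) x 18 mm, a 6 mm plate with a 12 mm deep skirt that goes over the case's walls with 3 mm play; 280 to 460 g. Its slot has 4 to 5 mm play round the staple; it clears the staple after rising straight up 45 mm. Axes parallel to the case's at the start, z up.
- lid_handle (a point): Centre of the lid's black handle bar, 16 (x) x 100 (y) x 14 mm (z), at (20, 0, 47) mm from point lid_centre in the lid's axes: 114 mm above the bench while on the case, 59 mm when the lid stands on the mat. The bar's underside is 31 mm over the lid's top; a post at each end, 80 mm free between them.
- mat: Grey mat lying fixed on the bench, 200 x 200 x 3 mm; origin at the centre of its underside.
- dish: Round shallow blue dish, fixed on the bench, 128 mm across outside, 120 mm inside at the rim (116 at the floor), 14 mm high, floor 5 mm thick; origin at the centre of its underside.
- spray_bottle: Bystander: purple spray bottle, 48 mm diameter, 135 mm high, standing beyond the work; origin at the centre of its base.
- hairspray: Bystander: silver hairspray can, 56 mm diameter, 140 mm high, standing beyond the work; origin at the centre of its base.
- pin_cup: Bystander: white cup of hairpins, 60 mm diameter, 75 mm high with the pins, standing beyond the dish; origin at the centre of its base.

How it is judged:
By the outcome, as a careful person would: the job done as asked, in the order asked, and still so for the second after the job is handed in, with the robot touching nothing.
It also fails if it takes over 61 s, if anything falls off the work surface, if the arm or the gripper's body presses on something with over 40 N, if the wrist force passes 120 N, or if a joint passes its speed limit or range.

### The arm

A 6-joint arm with a two-finger parallel gripper is mounted at the origin on the work surface. World frame = base frame: x ahead of the robot, y to its left, z up, the work surface at z = 0. Lengths are in m, angles in rad, forces in N, time in s.
With the tool pointing down it reaches from about 0.375 to 0.975 m from the base axis. Payload 3.8 kg.
Tool frame: the origin (TCP) lies midway between the tips of the shut fingers; the grasp point (between the pads) lies 19 mm behind it; z points along the fingers, y is the line along which they close (so a half turn about z gives the same grasp; the last joint's range is limited). The gripper opens to 85 mm and grips with 20 to 120 N. Pads are 22 mm wide; open, the fingers measure 114 mm over their backs; the gripper's body (76 mm by 85 mm) begins 54 mm behind the grasp point. The pads swing forward as they close: fully open they stand 13 mm farther back than shut.
Start: joints at [1.262, 0.264, 1.604, -0, 1.274, -0.037], TCP at [0.181, 0.65, 0.231] pointing down, gripper open.
Joint ranges: [-2.63, 2.63], [-0.94, 2.18], [0.31, 2.57], [-1.31, 4.45], [0, 2.66], [-2.55, 2.55]. Speed limits (rad/s): [2.57, 2.57, 3.14, 3.14, 3.14, 3.14].

### API

Orientations are given as a rotation vector (axis times angle).
In Python, from workcell import read_state, vision, ticket gives the robot as it stands. The module is installed in compiled form; this text tells all that it offers.
- The arm moves only by the tool jog_arm, never from a script. Its arguments are lists of equal length, an entry for each row: "turn": the turn, a rotation vector about the tool's x, y, z in rad, a list of three; "delta_pos": the shift along the tool's x, y, z in m, a list of three; "gripper": the finger opening in m, from 0 to 0.0854. In form: {"turn": [[rx, ry, rz], ...], "delta_pos": [[dx, dy, dz], ...], "gripper": [gripper, ...]}. A call has 1 to 20 rows; each row shifts and turns the commanded pose from where the row before left it, along the tool's axes as they then stand; what a row does not reach is not made up. A row lasts 1/12 s, in which the tool goes at most 41.7 mm and 7.16 degrees, less where a joint would pass 70% of its speed; a pose out of reach is approached as far as the arm can. A call with a gripper value outside its range is refused whole. The fingers move at their own pace and stop on an object; "grip_force" is the grip in N (left out, the last holds). Time passes only in rows, so rows that do not move let the fingers close. It gives the time, the measured TCP pose, the force, the opening and the grip force at its end, in the units of the state.
- read_state(): the state, without advancing time (a new reading comes with each control period).
- vision.read_camera(name): name is "scene" or "top" or "wrist"; returns the picture (480x640x3 uint8, red, green, blue); there is no depth.
- vision.calibration(name): a dict with "vfov" (degrees; the focal length in pixels is half the picture's height over the tangent of half this angle, whatever the lens; pixels are square), "cx", "cy" (the principal point, pixels), "R" (3x3) and "t" (3): a world point X has camera coordinates R X + t; the wrist camera has in their place "mount" (4x4, takes a point from camera to tool coordinates, whose origin is the TCP and whose axes are the flange's). Camera axes: x right, y down, z forward; pixel columns grow to the right and rows downward; lengths in m; the calibration is good to about 2 mm. A picture is of the moment at which its call begins: read the wrist's pose just before it. calibration takes no time and is no camera call.
- ticket.finish_job(): hands the job in; it is judged then, once.
The state is a dict: "time": time; "q": joint angles; "joint_vel": joint speeds; "joint_torque": joint torques, N m; "tool_pos": TCP position; "tcp_rot": TCP orientation; "wrist_force": force on the tool from outside, world axes, zero at the start; "torque": the same for the moment, N m; "width": opening from 0.0 (shut) to 1.0 (fully open); "grip_force": force on a finger pad.
Only numpy, scipy, OpenCV 4.12 (cv2) and the standard library are available. Lean on these libraries where they do the work, as an engineer would, in place of code of your own. Each camera call takes 0.05 s, during which the arm holds its last target. There are 200 camera calls.

## Working session

There is one attempt and no reset: what is moved stays moved. The work goes in short steps, Python scripts to look and compute and a tool call to move; the robot and the scene stay as the last step left them, time stands still between calls to the robot, and variables do not carry over. Pictures are saved under pics/ and viewed, at most 13 in all, crops included, and the job is handed in when it is done.

Besides the shell and the picture viewer there is one more tool, called after "Call:" as name(argument=value, ...), one argument or row to a line, values as JSON. jog_arm: Moves the arm, as the interface text tells. Its arguments: {"type":"object","properties":{"turn":{"type":"array","items":{"type":"array","items":{"type":"number"}}},"delta_pos":{"type":"array","items":{"type":"array","items":{"type":"number"}}},"gripper":{"type":"array","items":{"type":"number"}},"grip_force":{"type":"number"}},"required":["turn","delta_pos","gripper"]}

```bash
mkdir -p pics; python3 - <<'E'
from workcell import read_state, vision
import cv2,json
s=read_state();print(s)
for n in("scene","top","wrist"):
    print(n,vision.calibration(n))
for n in("scene","top"):
    cv2.imwrite(f"pics/{n}0.png",vision.read_camera(n)[:,:,::-1])
E
```

```text
{'time': 0.0, 'q': array([ 1.26206980e+00,  2.64761954e-01,  1.60539020e+00, -4.70690800e-06,
        1.27371786e+00, -3.68993245e-02]), 'joint_vel': array([ 3.52175291e-06,  7.13111845e-05,  6.70330887e-04, -2.05157468e-03,
        1.55128129e-04, -1.93326967e-04]), 'joint_torque': array([-2.34237588e-03, -5.15111482e+01, -3.67310071e+01, -3.50154605e-04,
        1.31124005e-02,  1.71231835e-05]), 'tool_pos': array([0.18100821, 0.64950355, 0.22994737]), 'tcp_rot': array([-0.42561692, -3.11223548,  0.00352477]), 'wrist_force': array([-0.14966795, -0.11473201,  0.40289993]), 'torque': array([0.01538177, 0.04155847, 0.00381708]), 'grip_force': 0.0, 'width': 1.0000950546771137}
scene {'vfov': 44.53692163360234, 'cx': 305.5388239722229, 'cy': 243.3021089871155, 'R': array([[-4.60936323e-01,  8.87433117e-01,  4.11765192e-04],
       [ 7.22530887e-01,  3.75554763e-01, -5.80437539e-01],
       [-5.15254135e-01, -2.67247232e-01, -8.14304669e-01]]), 't': array([ 0.29891082, -0.39794343,  1.33181566])}
top {'vfov': 51.70050173866304, 'cx': 320.81593686044687, 'cy': 237.7695515003687, 'R': array([[ 0.0297357 , -0.99952709,  0.00783431],
       [-0.99325262, -0.03042618, -0.11190835],
       [ 0.1120938 , -0.00445378, -0.99368765]]), 't': array([-0.05658601,  0.66157597,  1.0546916 ])}
wrist {'vfov': 60.1017327707131, 'cx': 324.5018018018985, 'cy': 240.7423029508988, 'mount': array([[ 0.00149078, -0.96447014, -0.26418767,  0.06616101],
       [ 0.99999794,  0.00107354,  0.00172367, -0.00125511],
       [-0.00137881, -0.2641897 ,  0.96446975, -0.1433646 ],
       [ 0.        ,  0.        ,  0.        ,  1.        ]])}
```

View pics/top0.png

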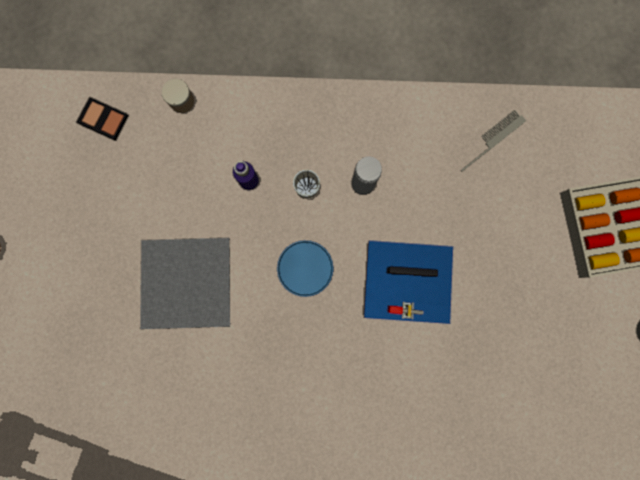

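View pics/scene0.png

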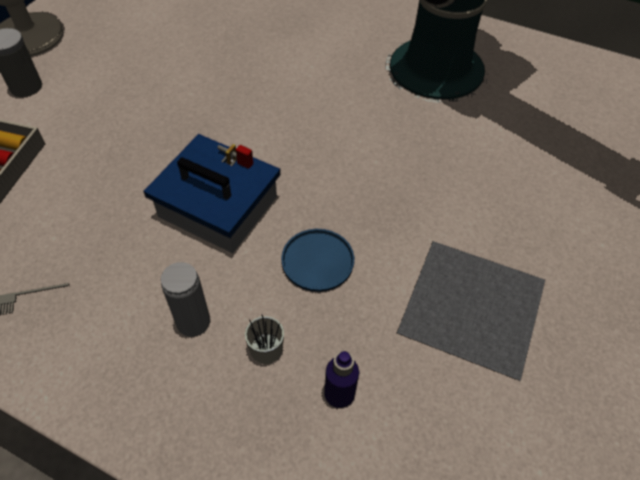

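The top view shows the lid with corners at about (369,241), (453,247), (450,323), (365,319). The handle runs (388,270)–(437,272), the red grip is at (396,310), the dish at (305,268), and the mat spans (141,239)–(230,328). The scene view agrees, with the pin at about (240,156).

```bash
cat > h.py <<'E'
import numpy as np, cv2
from scipy.spatial.transform import Rotation as Ro
from workcell import read_state, vision
def cam(n,s=None):
    c=vision.calibration(n); f=240/np.tan(np.radians(c["vfov"]/2))
    if n=="wrist":
        T=np.eye(4);T[:3,:3]=Ro.from_rotvec(s["tcp_rot"]).as_matrix();T[:3,3]=s["tool_pos"]
        M=T@c["mount"]; R=M[:3,:3].T; t=-R@M[:3,3]
    else: R,t=c["R"],c["t"]
    return R,t,f,c["cx"],c["cy"]
def ray(K,uv,z):
    R,t,f,cx,cy=K; d=R.T@np.array([(uv[0]-cx)/f,(uv[1]-cy)/f,1]); o=-R.T@t
    return o+d*(z-o[2])/d[2]
def proj(K,X):
    R,t,f,cx,cy=K; p=R@np.array(X)+t; return np.array([cx+f*p[0]/p[2],cy+f*p[1]/p[2]])
E
python3 - <<'E'
from h import *
np.set_printoptions(precision=4,suppress=True)
im=cv2.imread("pics/top0.png");K=cam("top");hsv=cv2.cvtColor(im,cv2.COLOR_BGR2HSV)
def rect(m,roi,z,name):
    mm=np.zeros_like(m);a,b,c,d=roi;mm[b:d,a:c]=m[b:d,a:c]
    cs,_=cv2.findContours(mm,cv2.RETR_EXTERNAL,cv2.CHAIN_APPROX_NONE);c=max(cs,key=cv2.contourArea)
    P=np.array([ray(K,p[0],z)[:2] for p in c])*1000
    r=cv2.minAreaRect(P.astype(np.float32));print(name,cv2.boundingRect(c),"world mm",r)
h,s,v=cv2.split(hsv)
rect(((h>100)&(h<118)&(s>180)).astype(np.uint8)*255,(350,225,470,340),.076,"lid")
rect(((h>95)&(h<118)&(s>100)).astype(np.uint8)*255,(265,225,345,310),.014,"dish")
rect(((s<60)&(v<130)).astype(np.uint8)*255,(120,220,260,345),.003,"mat")
rect((v<45).astype(np.uint8)*255,(375,255,450,290),.121,"handle")
rect(((h<8)&(s>180)).astype(np.uint8)*255,(370,295,420,325),.114,"grip")
print(hsv[268,305],hsv[280,400],hsv[300,180])
for z in(.114,):
  for p in((388,310),(403,311)):print(ray(K,p,z))
for p in((396,310),):print(ray(K,p,.1))
E
```

```text
lid (365, 242, 87, 81) world mm ((571.5277099609375, -223.33523559570312), (177.0489501953125, 157.9496612548828), 87.72709655761719)
dish (278, 241, 55, 55) world mm ((596.9066162109375, -3.3396682739257812), (120.68959045410156, 120.84254455566406), 1.7030032873153687)
mat (140, 237, 91, 93) world mm ((556.6846923828125, 265.9156799316406), (201.4112548828125, 200.98583984375), 3.5591554641723633)
handle (387, 267, 51, 10) world mm ((591.2423095703125, -222.5253448486328), (101.61651611328125, 14.267001152038574), 87.64342498779297)
grip (389, 307, 14, 6) world mm ((513.32666015625, -191.2642364501953), (9.993060111999512, 26.369770050048828), 1.6876323223114014)
[101 131 134] [104 202 110] [38 11 95]
[ 0.5119 -0.1761  0.114 ]
[ 0.5108 -0.2064  0.114 ]
[ 0.512  -0.1945  0.1   ]
```

Call:
jog_arm(
  turn=[
    [0,0,0.1116],
    [0,0,0.1116],
    [0,0,0.1116],
    [0,0,0.1116],
    [0,0,0.1116],
    [0,0,0.1116],
    [0,0,0.1116],
    [0,0,0.1116],
    [0,0,0.1116],
    [0,0,0.1116],
    [0,0,0.1116],
    [0,0,0.1116],
  ],
  delta_pos=[
    [0,0,0],
    [0,0,0],
    [0,0,0],
    [0,0,0],
    [0,0,0],
    [0,0,0],
    [0,0,0],
    [0,0,0],
    [0,0,0],
    [0,0,0],
    [0,0,0],
    [0,0,0],
  ],
  gripper=[0.085,0.085,0.085,0.085,0.085,0.085,0.085,0.085,0.085,0.085,0.085,0.085],
)

```text
time: 1.1
tool_pos: [0.1811, 0.6498, 0.2304]
tcp_rot: [2.271, 2.17, -0.002]
wrist_force: [1.2, 0.5, 0.4]
width: 0.993
grip_force: 0.0
```

Call:
jog_arm(
  turn=[
    [0,0,0],
    [0,0,0],
    [0,0,0],
    [0,0,0],
    [0,0,0],
    [0,0,0],
    [0,0,0],
    [0,0,0],
    [0,0,0],
    [0,0,0],
    [0,0,0],
    [0,0,0],
    [0,0,0],
    [0,0,0],
    [0,0,0],
  ],
  delta_pos=[
    [-0.0258,0.0223,0],
    [-0.0258,0.0223,0],
    [-0.0258,0.0223,0],
    [-0.0258,0.0223,0],
    [-0.0258,0.0223,0],
    [-0.0258,0.0223,0],
    [-0.0258,0.0223,0],
    [-0.0258,0.0223,0],
    [-0.0258,0.0223,0],
    [-0.0258,0.0223,0],
    [-0.0258,0.0223,0],
    [-0.0258,0.0223,0],
    [-0.0258,0.0223,0],
    [-0.0258,0.0223,0],
    [-0.0258,0.0223,0],
  ],
  gripper=[0.06,0.06,0.06,0.06,0.06,0.06,0.06,0.06,0.06,0.06,0.06,0.06,0.06,0.06,0.06],
)

```text
time: 2.35
tool_pos: [0.5003, 0.2485, 0.2309]
tcp_rot: [-2.265, -2.176, 0.001]
wrist_force: [0.9, -0.2, -0.7]
width: 0.702
grip_force: 0.0
```

Call:
jog_arm(
  turn=[
    [0,0,0],
    [0,0,0],
    [0,0,0],
    [0,0,0],
    [0,0,0],
    [0,0,0],
    [0,0,0],
    [0,0,0],
    [0,0,0],
    [0,0,0],
    [0,0,0],
    [0,0,0],
    [0,0,0],
    [0,0,0],
    [0,0,0],
    [0,0,0],
    [0,0,0],
  ],
  delta_pos=[
    [-0.0314,0.0021,0.002],
    [-0.0314,0.0021,0.002],
    [-0.0314,0.0021,0.002],
    [-0.0314,0.0021,0.002],
    [-0.0314,0.0021,0.002],
    [-0.0314,0.0021,0.002],
    [-0.0314,0.0021,0.002],
    [-0.0314,0.0021,0.002],
    [-0.0314,0.0021,0.002],
    [-0.0314,0.0021,0.002],
    [-0.0314,0.0021,0.002],
    [-0.0314,0.0021,0.002],
    [-0.0314,0.0021,0.002],
    [-0.0314,0.0021,0.002],
    [0,0,0],
    [0,0,0],
    [0,0,0],
  ],
  gripper=[0.06,0.06,0.06,0.06,0.06,0.06,0.06,0.06,0.06,0.06,0.06,0.06,0.06,0.06,0.06,0.06,0.06],
)

```text
time: 3.77
tool_pos: [0.5111, -0.19, 0.2027]
tcp_rot: [-2.266, -2.174, 0.0]
wrist_force: [0.4, 0.9, -0.4]
width: 0.698
grip_force: 0.0
```

```bash
python3 - <<'E'
from h import *
import pickle
s=read_state();im=vision.read_camera("wrist")[:,:,::-1];cv2.imwrite("pics/w1.png",im)
pickle.dump(s,open("w1.pkl","wb"));print(s["time"],s["tool_pos"],s["tcp_rot"],s["q"])
E
```

```text
3.7667 [ 0.51111758 -0.18998293  0.20272325] [-2.26551941e+00 -2.17426141e+00  5.16594205e-05] [-4.01920183e-01  4.01970475e-02  1.91373910e+00  6.15705981e-04
  1.18907670e+00 -3.61046501e-01]
```

View pics/w1.png

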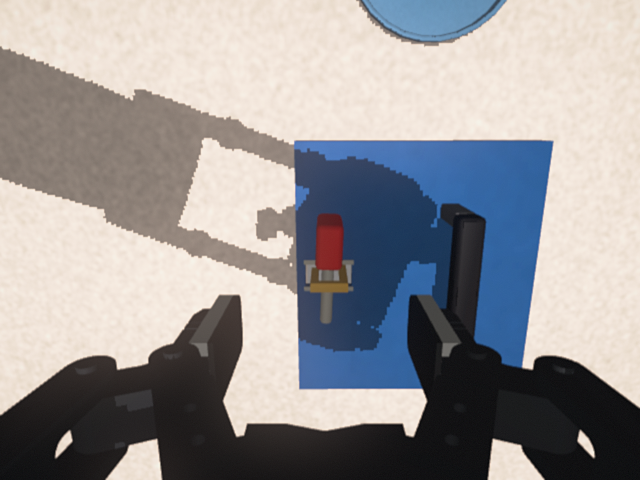

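The wrist view shows the red grip spanning about (317,214)–(342,268), the staple at about (329,280), the shaft end at (327,322) and the handle at about (467,260). I'll fit the grip's silhouette to get its pose.

```bash
cat > fit.py <<'E'
from h import *
import pickle
from scipy.optimize import minimize
s=pickle.load(open("w1.pkl","rb"));im=cv2.imread("pics/w1.png");K=cam("wrist",s)
h,sa,v=cv2.split(cv2.cvtColor(im,cv2.COLOR_BGR2HSV))
m=(((h<8)|(h>172))&(sa>150)&(v>60)).astype(np.uint8)
def cost(p):
    c,si=np.cos(p[2]),np.sin(p[2])
    P=[proj(K,(p[0]+c*a-si*b,p[1]+si*a+c*b,z)) for a in(-.008,.008) for b in(-.014,.014) for z in(.076,.114)]
    hull=cv2.convexHull((np.array(P)*16).astype(np.int32))
    g=np.zeros((480,640),np.uint8);cv2.fillConvexPoly(g,hull,1,shift=4)
    return 1-(g&m).sum()/(g|m).sum()
best=min((minimize(cost,(.512+dx,-.191+dy,y),method="Nelder-Mead",options=dict(initial_simplex=[[.512+dx,-.191+dy,y],[.515+dx,-.191+dy,y],[.512+dx,-.188+dy,y],[.512+dx,-.191+dy,y+.06]])) for dx in(-.002,.002) for dy in(-.003,.003) for y in(-.06,.0)),key=lambda r:r.fun)
print("grip",best.x,np.degrees(best.x[2]),best.fun)
tip=ray(K,(326.5,322),.088);print("tip",tip)
lid=((h>100)&(h<125)&(sa>120)).astype(np.uint8); lid[:120]=0
lc=[ray(K,p,.076) for p in((295,141),(552,141),(300,388))];print("lid corners",lc)
print("yaw lid from left edge",np.degrees(np.arctan2(*(lc[0]-lc[2])[:2])), "top edge",np.degrees(np.arctan2(*(lc[1]-lc[0])[1::-1])))
print("staple top",ray(K,(329,287),.101)); print("handle top",ray(K,(470,218),.121))
print(Ro.from_rotvec(s["tcp_rot"]).as_matrix())
E
python3 fit.py
```

```text
grip [ 0.51441037 -0.19246001 -0.02875772] -1.647695758065261 0.18149038461538458
tip [ 0.51040748 -0.25207252  0.088     ]
lid corners [array([ 0.49510677, -0.13185097,  0.076     ]), array([ 0.6577674 , -0.13829702,  0.076     ]), array([ 0.48840386, -0.31105832,  0.076     ])]
yaw lid from left edge 2.142041207715972 top edge -2.269379873148182
staple top [ 0.51309791 -0.22157555  0.101     ]
handle top [ 0.59274328 -0.17596776  0.121     ]
[[ 0.04109244  0.99915476 -0.00108344]
 [ 0.99915481 -0.04109127  0.00108139]
 [ 0.00103596 -0.00112696 -0.99999883]]
```

Call:
jog_arm(
  turn=[
    [0,0,0],
    [0,0,0],
    [0,0,0],
    [0,0,0],
    [0,0,0],
    [0,0,0],
    [0,0,0],
    [0,0,0],
    [0,0,0],
    [0,0,0],
    [0,0,0],
    [0,0,0],
  ],
  delta_pos=[
    [-0.0025,0.0027,0],
    [0,0,0.012],
    [0,0,0.012],
    [0,0,0.012],
    [0,0,0.012],
    [0,0,0.012],
    [0,0,0.012],
    [0,0,0.012],
    [0,0,0.012],
    [0,0,0.012],
    [0,0,0.011],
    [0,0,0],
  ],
  gripper=[0.05,0.05,0.05,0.05,0.05,0.05,0.05,0.05,0.05,0.05,0.05,0.05],
)

```text
time: 4.82
tool_pos: [0.5122, -0.1922, 0.0812]
tcp_rot: [-2.263, -2.173, 0.003]
wrist_force: [0.1, 0.8, -0.4]
width: 0.583
grip_force: 0.0
```

Call:
jog_arm(
  turn=[
    [0,0,0],
    [0,0,0],
    [0,0,0],
    [0,0,0],
    [0,0,0],
    [0,0,0],
    [0,0,0],
    [0,0,0],
    [0,0,0],
    [0,0,0],
  ],
  delta_pos=[
    [0,0,0],
    [0,0,0],
    [0,0,0],
    [0,0,0],
    [0,0,0],
    [0,0,0],
    [0,0,0],
    [0,0,0],
    [0,0,0],
    [0,0,0],
  ],
  gripper=[0.008,0.008,0.008,0.008,0.008,0.008,0.008,0.008,0.008,0.008],
  grip_force=40,
)

```text
time: 5.65
tool_pos: [0.515, -0.1933, 0.0852]
tcp_rot: [2.264, 2.175, 0.001]
wrist_force: [1.3, 0.1, 6.2]
width: 0.183
grip_force: 41.6
```

```bash
python3 - <<'E'
from h import *
s=read_state();im=vision.read_camera("wrist")[:,:,::-1];cv2.imwrite("pics/w2.png",im)
print(s["time"],s["tool_pos"],s["tcp_rot"],s["width"],s["wrist_force"],s["torque"])
E
```

```text
5.65 [ 0.51497319 -0.19328601  0.08524152] [2.26444633e+00 2.17522504e+00 1.05704914e-03] 0.18325197160611215 [1.28050315 0.14389715 6.18078426] [-0.05553883  0.0782108   0.00883445]
```

View pics/w2.png

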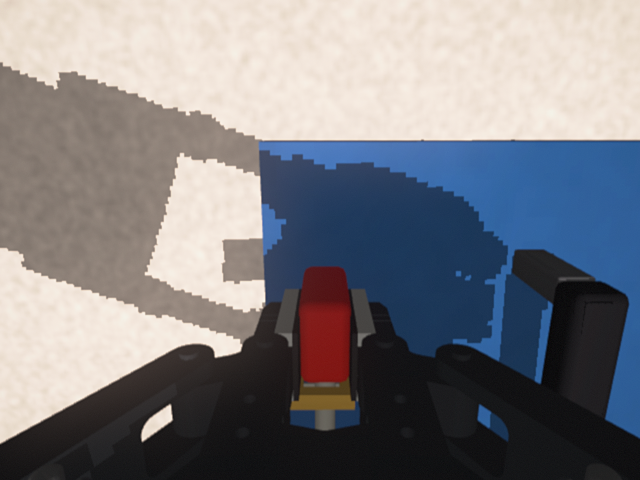

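The grip is held between the pads with the staple just behind it at (323,390). The upward 6 N comes from the closing pads pushing the grip down, so I'll ease up slightly before pulling.

Call:
jog_arm(
  turn=[
    [0,0,0],
    [0,0,0],
    [0,0,0],
  ],
  delta_pos=[
    [0,0,-0.001],
    [0,0,-0.001],
    [0,0,0],
  ],
  gripper=[0.008,0.008,0.008],
)

```text
time: 5.95
tool_pos: [0.5136, -0.1927, 0.0858]
tcp_rot: [-2.265, -2.176, 0.001]
wrist_force: [-0.3, 0.2, -0.6]
width: 0.18
grip_force: 41.0
```

Call:
jog_arm(
  turn=[
    [0,0,0],
    [0,0,0],
    [0,0,0],
    [0,0,0],
  ],
  delta_pos=[
    [0.004,0,0],
    [0.004,0,0],
    [0.004,0,0],
    [0,0,0],
  ],
  gripper=[0.008,0.008,0.008,0.008],
)

```text
time: 6.28
tool_pos: [0.5144, -0.18, 0.086]
tcp_rot: [-2.264, -2.176, 0.0]
wrist_force: [0.1, -0.1, -0.9]
width: 0.182
grip_force: 40.9
```

Call:
jog_arm(
  turn=[
    [0,0,0],
    [0,0,0],
    [0,0,0],
    [0,0,0],
    [0,0,0],
    [0,0,0],
    [0,0,0],
    [0,0,0],
  ],
  delta_pos=[
    [0.007,0,0],
    [0.007,0,0],
    [0.007,0,0],
    [0.007,0,0],
    [0.007,0,0],
    [0.007,0,0],
    [0.006,0,0],
    [0,0,0],
  ],
  gripper=[0.008,0.008,0.008,0.008,0.008,0.008,0.008,0.008],
)

```text
time: 6.95
tool_pos: [0.5165, -0.1317, 0.0862]
tcp_rot: [-2.264, -2.177, -0.0]
wrist_force: [-0.1, -0.3, -0.3]
width: 0.18
grip_force: 40.9
```

```bash
python3 - <<'E'
from h import *
s=read_state();im=vision.read_camera("wrist")[:,:,::-1];cv2.imwrite("pics/w3.png",im)
print(s["time"],s["tool_pos"],s["tcp_rot"],s["width"],s["wrist_force"],s["torque"])
E
```

```text
6.95 [ 0.51654191 -0.13172498  0.08624549] [-2.26415046e+00 -2.17733295e+00 -2.29554127e-04] 0.18047526371660896 [-0.08400173 -0.31230425 -0.2847589 ] [ 0.00873951 -0.00098129  0.018521  ]
```

View pics/w3.png

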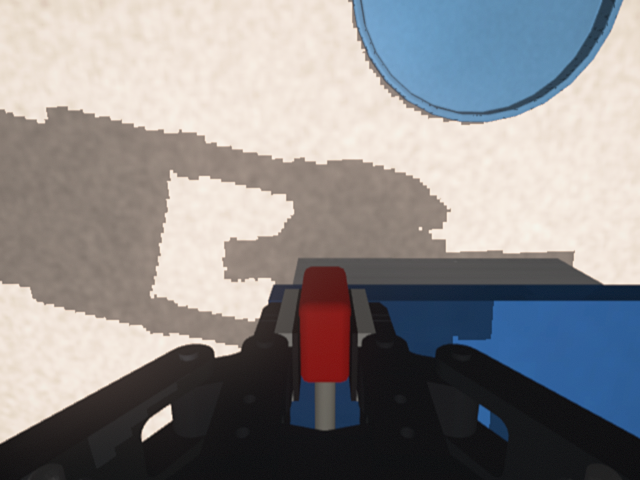

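The pin is clear: the full shaft is visible below the grip at (325,405) and the lid hasn't shifted. Next I'll lift and carry it to the dish.

Call:
jog_arm(
  turn=[
    [0,0,0],
    [0,0,0],
    [0,0,0],
    [0,0,0],
    [0,0,0],
    [0,0,0],
    [0,0,0],
    [0,0,0],
    [0,0,0],
    [0,0,0],
    [0,0,0],
    [0,0,0],
  ],
  delta_pos=[
    [0,0,-0.01],
    [0,0,-0.01],
    [0.0171,0.0084,0],
    [0.0171,0.0084,0],
    [0.0171,0.0084,0],
    [0.0171,0.0084,0],
    [0.0171,0.0084,0],
    [0.0171,0.0084,0],
    [0.0171,0.0084,0],
    [0.0171,0.0084,0],
    [0.0171,0.008,0],
    [0,0,0],
  ],
  gripper=[0.008,0.008,0.008,0.008,0.008,0.008,0.008,0.008,0.008,0.008,0.008,0.008],
)

```text
time: 8.0
tool_pos: [0.6005, 0.0199, 0.1081]
tcp_rot: [2.263, 2.177, 0.005]
wrist_force: [-0.5, 0.2, -1.0]
width: 0.181
grip_force: 40.9
```

Call:
jog_arm(
  turn=[
    [0,0,0],
    [0,0,0],
    [0,0,0],
    [0,0,0],
    [0,0,0],
    [0,0,0],
    [0,0,0],
    [0,0,0],
  ],
  delta_pos=[
    [0,0,0.012],
    [0,0,0.012],
    [0,0,0.012],
    [0,0,0.012],
    [0,0,0.012],
    [0,0,0.012],
    [0,0,0.007],
    [0,0,0],
  ],
  gripper=[0.008,0.008,0.008,0.008,0.008,0.008,0.008,0.008],
)

```text
time: 8.67
tool_pos: [0.5958, 0.0175, 0.0244]
tcp_rot: [-2.264, -2.174, 0.005]
wrist_force: [-1.6, -0.4, -0.2]
width: 0.178
grip_force: 40.9
```

```bash
python3 - <<'E'
from h import *
s=read_state();im=vision.read_camera("top")[:,:,::-1];cv2.imwrite("pics/t4.png",im[180:330,220:470].repeat(3,0).repeat(3,1))
print(s["time"],s["tool_pos"],s["width"],s["wrist_force"],s["torque"])
E
```

```text
8.6667 [0.59579543 0.01751418 0.02443001] 0.1782440517921111 [-1.63185855 -0.35827605 -0.24092912] [-0.06187866 -0.01410964  0.02753648]
```

View pics/t4.png

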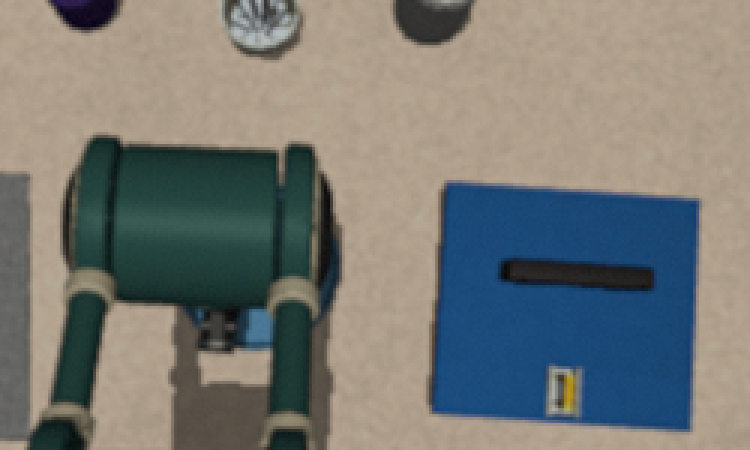

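The arm hides the dish from the top camera, but the lid and staple are undisturbed. I'll lower slowly until contact.

Call:
jog_arm(
  turn=[
    [0,0,0],
    [0,0,0],
    [0,0,0],
    [0,0,0],
    [0,0,0],
    [0,0,0],
  ],
  delta_pos=[
    [0,0,0],
    [0,0,0.003],
    [0,0,0.003],
    [0,0,0.003],
    [0,0,0],
    [0,0,0],
  ],
  gripper=[0.008,0.008,0.008,0.008,0.008,0.008],
)

```text
time: 9.22
tool_pos: [0.5977, 0.0178, 0.0181]
tcp_rot: [-2.265, -2.176, 0.0]
wrist_force: [0.5, 0.4, 0.3]
width: 0.181
grip_force: 40.9
```

Call:
jog_arm(
  turn=[
    [0,0,0],
    [0,0,0],
    [0,0,0],
  ],
  delta_pos=[
    [0,0,0.001],
    [0,0,0.001],
    [0,0,0],
  ],
  gripper=[0.008,0.008,0.008],
)

```text
time: 9.47
tool_pos: [0.5979, 0.0178, 0.0162]
tcp_rot: [-2.266, -2.176, 0.0]
wrist_force: [-0.3, -1.0, -0.7]
width: 0.179
grip_force: 40.9
```

Call:
jog_arm(
  turn=[
    [0,0,0],
    [0,0,0],
    [0,0,0],
  ],
  delta_pos=[
    [0,0,0.001],
    [0,0,0.0005],
    [0,0,0],
  ],
  gripper=[0.008,0.008,0.008],
)

```text
time: 9.72
tool_pos: [0.5978, 0.0178, 0.0146]
tcp_rot: [-2.265, -2.176, 0.0]
wrist_force: [0.4, -0.8, -0.2]
width: 0.18
grip_force: 40.9
```

```bash
python3 - <<'E'
from h import *
s=read_state();im=vision.read_camera("scene")[:,:,::-1];cv2.imwrite("pics/s5.png",cv2.resize(im[200:320,230:400],None,fx=4,fy=4))
print(s["time"],s["tool_pos"],s["width"],s["wrist_force"],s["torque"])
E
```

```text
9.7167 [0.59780276 0.0177689  0.01463023] 0.17982086284997253 [ 0.36642334 -0.83809609 -0.18265813] [ 0.00503607  0.03375251 -0.01305968]
```

View pics/s5.png

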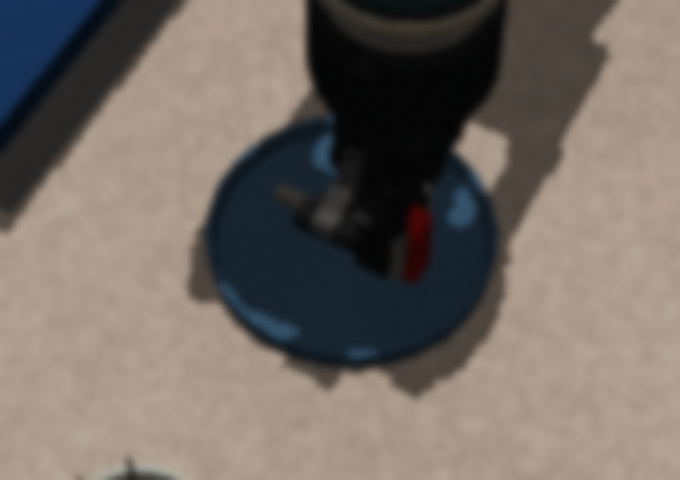

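The pin is inside the dish, with its shaft end at crop (290,192) and red grip at (418,243), but it isn't touching the floor yet.

Call:
jog_arm(
  turn=[
    [0,0,0],
    [0,0,0],
    [0,0,0],
  ],
  delta_pos=[
    [0,0,0.001],
    [0,0,0.0005],
    [0,0,0],
  ],
  gripper=[0.008,0.008,0.008],
)

```text
time: 10.02
tool_pos: [0.5981, 0.0178, 0.0143]
tcp_rot: [2.266, 2.176, 0.0]
wrist_force: [-2.1, 0.1, 4.6]
width: 0.183
grip_force: 41.8
```

Call:
jog_arm(
  turn=[
    [0,0,0],
    [0,0,0],
    [0,0,0],
  ],
  delta_pos=[
    [0,0,0.0005],
    [0,0,0.0005],
    [0,0,0],
  ],
  gripper=[0.008,0.008,0.008],
)

```text
time: 10.27
tool_pos: [0.5981, 0.0178, 0.0142]
tcp_rot: [-2.266, -2.176, 0.0]
wrist_force: [-5.0, -0.5, 11.9]
width: 0.181
grip_force: 42.7
```

Call:
jog_arm(
  turn=[
    [0,0,0],
    [0,0,0],
    [0,0,0],
    [0,0,0],
    [0,0,0],
    [0,0,0],
    [0,0,0],
    [0,0,0],
    [0,0,0],
    [0,0,0],
    [0,0,0],
    [0,0,0],
    [0,0,0],
    [0,0,0],
  ],
  delta_pos=[
    [0,0,-0.001],
    [0,0,0],
    [0,0,0],
    [0,0,0],
    [0,0,0],
    [0,0,0],
    [0,0,-0.01],
    [0,0,-0.015],
    [0,0,-0.025],
    [0,0,-0.03],
    [0,0,-0.03],
    [0,0,-0.03],
    [0,0,-0.03],
    [0,0,0],
  ],
  gripper=[0.012,0.018,0.024,0.03,0.036,0.042,0.045,0.045,0.05,0.05,0.05,0.05,0.05,0.05],
)

```text
time: 11.43
tool_pos: [0.6026, 0.0177, 0.1921]
tcp_rot: [2.259, 2.17, 0.015]
wrist_force: [1.5, -0.2, 1.2]
width: 0.585
grip_force: 0.0
```

```bash
python3 - <<'E'
from h import *
s=read_state();im=vision.read_camera("wrist")[:,:,::-1];cv2.imwrite("pics/w6.png",im)
print(s["time"],s["tool_pos"],s["tcp_rot"],s["width"])
K=cam("wrist",s); print(proj(K,(.597,-.0033,.005)))
E
```

```text
11.4333 [0.60262159 0.01769836 0.19213298] [2.2588826  2.16980797 0.01486027] 0.5845262153905405
[314.90899897 236.91328419]
```

View pics/w6.png

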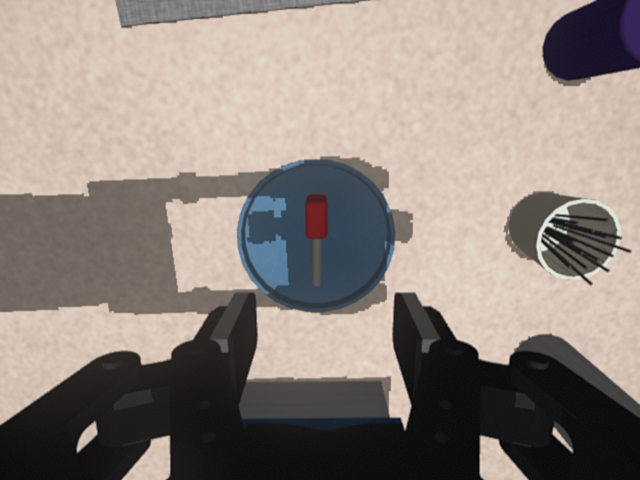

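The pin stands wholly inside the dish, grip at (316,216) and shaft tip at (316,285). The mat edge from (118,27) to (375,0) confirms a mat yaw of about +3.6°. Next is the lid handle.

Call:
jog_arm(
  turn=[
    [0,0,0],
    [0,0,0],
    [0,0,0],
    [0,0,0],
    [0,0,0],
    [0,0,0],
    [0,0,0],
    [0,0,0],
    [0,0,0],
    [0,0,0],
    [0,0,0],
    [0,0,0],
  ],
  delta_pos=[
    [-0.0242,0.0004,0],
    [-0.0242,0.0004,0],
    [-0.0242,0.0004,0],
    [-0.0242,0.0004,0],
    [-0.0242,0.0004,0],
    [-0.0242,0.0004,0],
    [-0.0242,0.0004,0],
    [-0.0242,0.0004,0],
    [-0.0242,0.0004,0],
    [-0.0242,0.0004,0],
    [0,0,0],
    [0,0,0],
  ],
  gripper=[0.06,0.06,0.06,0.06,0.06,0.06,0.06,0.06,0.06,0.06,0.06,0.06],
)

```text
time: 12.48
tool_pos: [0.5912, -0.225, 0.182]
tcp_rot: [-2.267, -2.172, 0.001]
wrist_force: [-0.5, -0.7, -0.6]
width: 0.703
grip_force: 0.0
```

```bash
python3 - <<'E'
from h import *
s=read_state();im=vision.read_camera("wrist")[:,:,::-1].copy();K=cam("wrist",s)
print(s["time"],s["tool_pos"],s["tcp_rot"],s["width"])
h,sa,v=cv2.split(cv2.cvtColor(im,cv2.COLOR_BGR2HSV))
for z,c in((.121,(0,255,0)),):
  for X in(.585,.593,.601): cv2.line(im,proj(K,(X-.002,-.224-.05,z)).astype(int).tolist(),proj(K,(X+.002,-.224+.05,z)).astype(int).tolist(),c,1)
cv2.imwrite("pics/w7.png",im)
E
```

```text
12.4833 [ 0.59122536 -0.22503847  0.18199991] [-2.26670538e+00 -2.17204405e+00  1.07082494e-03] 0.7029780059793583
```

View pics/w7.png

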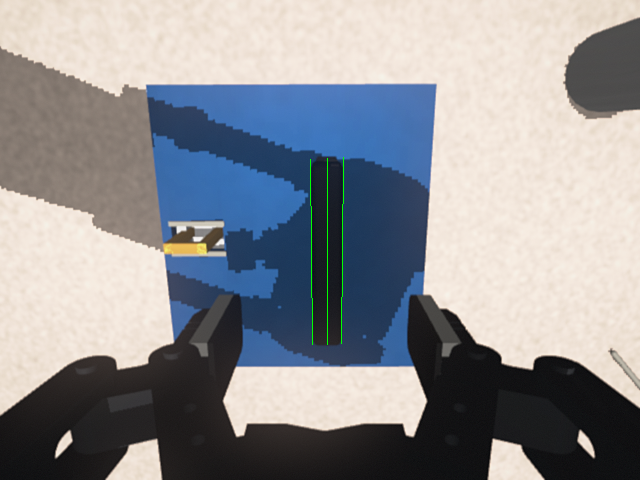

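The handle lies on my overlay, centred at about (327,250), i.e. world (0.593, -0.224).

Call:
jog_arm(
  turn=[
    [0,0,0],
    [0,0,0],
    [0,0,0],
    [0,0,0],
    [0,0,0],
    [0,0,0],
    [0,0,0],
    [0,0,0],
    [0,0,0],
    [0,0,0],
  ],
  delta_pos=[
    [0,0.0018,0.008],
    [0,0,0.012],
    [0,0,0.012],
    [0,0,0.012],
    [0,0,0.012],
    [0,0,0.012],
    [0,0,0.012],
    [0,0,0.008],
    [0,0,0],
    [0,0,0],
  ],
  gripper=[0.06,0.06,0.06,0.06,0.06,0.06,0.06,0.06,0.06,0.06],
)

```text
time: 13.37
tool_pos: [0.5936, -0.2241, 0.0944]
tcp_rot: [-2.265, -2.175, 0.001]
wrist_force: [0.8, 0.2, 0.6]
width: 0.701
grip_force: 0.0
```

Call:
jog_arm(
  turn=[
    [0,0,0],
    [0,0,0],
    [0,0,0],
    [0,0,0],
    [0,0,0],
    [0,0,0],
    [0,0,0],
    [0,0,0],
    [0,0,0],
    [0,0,0],
  ],
  delta_pos=[
    [0,0,0],
    [0,0,0],
    [0,0,0],
    [0,0,0],
    [0,0,0],
    [0,0,0],
    [0,0,0],
    [0,0,0],
    [0,0,0],
    [0,0,0],
  ],
  gripper=[0.005,0.005,0.005,0.005,0.005,0.005,0.005,0.005,0.005,0.005],
  grip_force=90,
)

```text
time: 14.2
tool_pos: [0.5945, -0.2246, 0.0965]
tcp_rot: [2.265, 2.175, 0.001]
wrist_force: [-2.4, -0.7, 6.1]
width: 0.169
grip_force: 88.7
```

Call:
jog_arm(
  turn=[
    [0,0,0],
    [0,0,0],
    [0,0,0],
    [0,0,0],
    [0,0,0],
    [0,0,0],
  ],
  delta_pos=[
    [0,0,-0.002],
    [0,0,-0.003],
    [0,0,-0.003],
    [0,0,-0.003],
    [0,0,-0.003],
    [0,0,0],
  ],
  gripper=[0.005,0.005,0.005,0.005,0.005,0.005],
)

```text
time: 14.7
tool_pos: [0.5944, -0.2244, 0.1099]
tcp_rot: [2.265, 2.176, 0.001]
wrist_force: [0.2, 0.3, -3.2]
width: 0.165
grip_force: 87.8
```

Call:
jog_arm(
  turn=[
    [0,0,0],
    [0,0,0],
    [0,0,0],
    [0,0,0],
    [0,0,0],
    [0,0,0],
    [0,0,0],
    [0,0,0],
    [0,0,0],
    [0,0,0],
    [0,0,0],
    [0,0,0],
  ],
  delta_pos=[
    [0,0,-0.005],
    [0,0,-0.005],
    [0,0,-0.005],
    [0,0,-0.005],
    [0,0,-0.006],
    [0,0,-0.006],
    [0,0,-0.006],
    [0,0,-0.006],
    [0,0,-0.006],
    [0,0,-0.006],
    [0,0,0],
    [0,0,0],
  ],
  gripper=[0.005,0.005,0.005,0.005,0.005,0.005,0.005,0.005,0.005,0.005,0.005,0.005],
)

```text
time: 15.7
tool_pos: [0.5944, -0.2245, 0.166]
tcp_rot: [2.265, 2.175, 0.001]
wrist_force: [-0.3, -0.3, -3.6]
width: 0.167
grip_force: 88.0
```

```bash
python3 - <<'E'
from h import *
s=read_state();im=vision.read_camera("scene")[:,:,::-1];cv2.imwrite("pics/s8.png",cv2.resize(im[60:300,80:400],None,fx=2.3,fy=2.3))
print(s["time"],s["tool_pos"],s["tcp_rot"],s["width"],s["wrist_force"],s["torque"])
E
```

```text
15.7 [ 0.59441612 -0.22445598  0.16599711] [2.26482395e+00 2.17549861e+00 8.28325630e-04] 0.16672201750260032 [-0.33551926 -0.3330177  -3.62904294] [ 0.00211541 -0.08474154 -0.01917992]
```

View pics/s8.png

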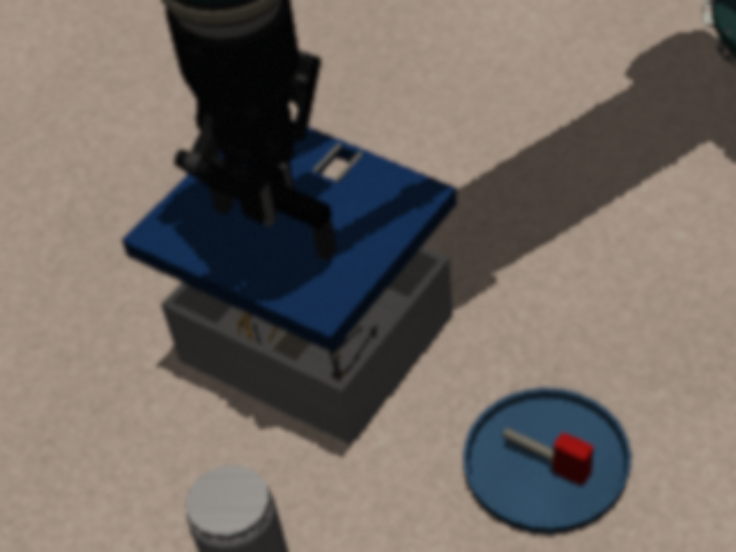

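The lid is off and level, clear of the staple, with the pin at rest in the dish. I'll carry it over the mat and then turn it to match.

Call:
jog_arm(
  turn=[
    [0,0,0],
    [0,0,0],
    [0,0,0],
    [0,0,0],
    [0,0,0],
    [0,0,0],
    [0,0,0],
    [0,0,0],
    [0,0,0],
    [0,0,0],
    [0,0,0],
    [0,0,0],
    [0,0,0],
    [0,0,0],
    [0,0,0],
    [0,0,0],
    [0,0,0],
    [0,0,0],
    [0,0,0],
    [0,0,0],
  ],
  delta_pos=[
    [0.01,-0.0008,0],
    [0.018,-0.0014,0],
    [0.0248,-0.0019,0],
    [0.027,-0.0021,0],
    [0.027,-0.0021,0],
    [0.027,-0.0021,0],
    [0.027,-0.0021,0],
    [0.027,-0.0021,0],
    [0.027,-0.0021,0],
    [0.027,-0.0021,0],
    [0.027,-0.0021,0],
    [0.027,-0.0021,0],
    [0.027,-0.0021,0],
    [0.027,-0.0021,0],
    [0.027,-0.0021,0],
    [0.027,-0.0021,0],
    [0.027,-0.0021,0],
    [0.0247,-0.0019,0],
    [0.02,-0.0015,0],
    [0.015,-0.001,0],
  ],
  gripper=[0.005,0.005,0.005,0.005,0.005,0.005,0.005,0.005,0.005,0.005,0.005,0.005,0.005,0.005,0.005,0.005,0.005,0.005,0.005,0.005],
)

```text
time: 17.42
tool_pos: [0.5746, 0.2697, 0.1646]
tcp_rot: [-2.263, -2.177, 0.001]
wrist_force: [0.3, 0.5, -3.7]
width: 0.17
grip_force: 87.9
```

Call:
jog_arm(
  turn=[
    [0,0,-0.02],
    [0,0,-0.02],
    [0,0,-0.02],
    [0,0,-0.02],
    [0,0,-0.02],
    [0,0,0],
    [0,0,0],
    [0,0,0],
  ],
  delta_pos=[
    [0,0,0],
    [0,0,0],
    [0,0,0],
    [0,0,0],
    [0,0,0],
    [0,0,0],
    [0,0,0],
    [0,0,0],
  ],
  gripper=[0.005,0.005,0.005,0.005,0.005,0.005,0.005,0.005],
)

```text
time: 18.08
tool_pos: [0.576, 0.2669, 0.1654]
tcp_rot: [2.155, 2.286, 0.0]
wrist_force: [-0.7, -0.7, -4.0]
width: 0.173
grip_force: 87.9
```

```bash
python3 - <<'E'
from h import *
s=read_state();R=Ro.from_rotvec(s["tcp_rot"]).as_matrix()
print(s["time"],s["tool_pos"],s["width"],s["wrist_force"]);print(R)
d=np.array([.5767,.2671,0])-s["tool_pos"];print("delta tool",R.T@d, "tool yaw",np.degrees(np.arctan2(R[1,1],R[0,1])))
E
```

```text
18.0833 [0.57599714 0.26685582 0.16536054] 0.17253593829013103 [-0.72152585 -0.6647948  -4.01290877]
[[-5.88796012e-02  9.98265087e-01  9.11134016e-05]
 [ 9.98265091e-01  5.88796024e-02 -1.06992733e-05]
 [-1.60454319e-05  9.03253592e-05 -9.99999996e-01]]
delta tool [0.00020502 0.00070108 0.1653606 ] tool yaw 3.37550502350504
```

Call:
jog_arm(
  turn=[
    [0,0,0],
    [0,0,0],
    [0,0,0],
    [0,0,0],
    [0,0,0],
    [0,0,0],
    [0,0,0],
    [0,0,0],
    [0,0,0],
    [0,0,0],
    [0,0,0],
    [0,0,0],
    [0,0,0],
    [0,0,0],
  ],
  delta_pos=[
    [0,0.0007,0.006],
    [0,0,0.012],
    [0,0,0.012],
    [0,0,0.012],
    [0,0,0.012],
    [0,0,0.012],
    [0,0,0.012],
    [0,0,0.012],
    [0,0,0.012],
    [0,0,0.01],
    [0,0,0.006],
    [0,0,0.004],
    [0,0,0],
    [0,0,0],
  ],
  gripper=[0.005,0.005,0.005,0.005,0.005,0.005,0.005,0.005,0.005,0.005,0.005,0.005,0.005,0.005],
)

```text
time: 19.25
tool_pos: [0.5769, 0.2675, 0.0436]
tcp_rot: [2.154, 2.287, 0.001]
wrist_force: [-0.6, 0.3, -3.1]
width: 0.166
grip_force: 88.2
```

Call:
jog_arm(
  turn=[
    [0,0,0],
    [0,0,0],
    [0,0,0],
    [0,0,0],
  ],
  delta_pos=[
    [0,0,0.0015],
    [0,0,0.0015],
    [0,0,0.001],
    [0,0,0],
  ],
  gripper=[0.005,0.005,0.005,0.005],
)

```text
time: 19.58
tool_pos: [0.5775, 0.2678, 0.0416]
tcp_rot: [2.153, 2.286, 0.003]
wrist_force: [-3.2, -0.6, 4.9]
width: 0.163
grip_force: 89.3
```

Call:
jog_arm(
  turn=[
    [0,0,0],
    [0,0,0],
    [0,0,0],
  ],
  delta_pos=[
    [0,0,0.001],
    [0,0,0],
    [0,0,0],
  ],
  gripper=[0.005,0.005,0.005],
)

```text
time: 19.83
tool_pos: [0.5775, 0.2678, 0.0416]
tcp_rot: [2.153, 2.286, 0.003]
wrist_force: [-4.2, -2.0, 9.8]
width: 0.164
grip_force: 90.0
```

```bash
python3 - <<'E'
from h import *
s=read_state();im=vision.read_camera("scene")[:,:,::-1];cv2.imwrite("pics/s9.png",cv2.resize(im[160:400,330:590],None,fx=2.4,fy=2.4))
print(s["time"],s["tool_pos"],s["tcp_rot"],s["width"],s["wrist_force"],s["torque"])
E
```

```text
19.8333 [0.57747712 0.26778063 0.04155181] [2.15342308 2.28627666 0.0028502 ] 0.16447042060435957 [-4.18562978 -1.9903706   9.81139692] [-0.34284296  0.92110661 -0.00740494]
```

View pics/s9.png

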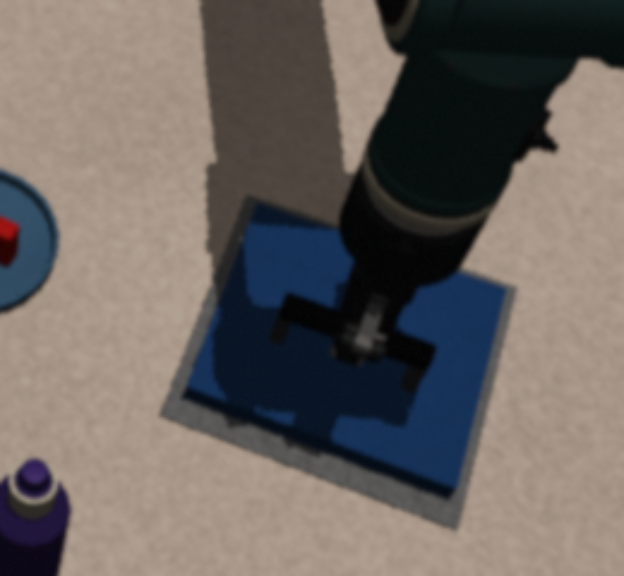

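The lid is over the mat and its −x edge is touching first, since the moment about y is +0.92 N·m. I'll check the centring from the corners: lid near edge (185,402)–(450,497), far corners (250,203) and (508,290).

```bash
python3 - <<'E'
from h import *
K=cam("scene");px=lambda p:(p[0]/2.4+330,p[1]/2.4+160)
for n,p,z in(("nearL bottom",(184,402),.006),("nearR bottom",(450,498),.006),("farR top",(509,290),.021),("farL top",(252,204),.021),("nearL top",(187,388),.024),("nearR top",(454,485),.024)):print(n,ray(K,px(p),z))
for n,p in(("m nearL",(163,412)),("m nearR",(457,529)),("m farR",(516,288)),("m farL",(247,197))):print(n,ray(K,px(p),.003))
E
```

```text
nearL bottom [0.64800954 0.18330223 0.006     ]
nearR bottom [0.63333596 0.36061903 0.006     ]
farR top [0.47106066 0.35251878 0.021     ]
farL top [0.48411349 0.16855386 0.021     ]
nearL top [0.64731425 0.18243273 0.024     ]
nearR top [0.63368788 0.35789524 0.024     ]
m nearL [0.65983394 0.173386   0.003     ]
m nearR [0.65030547 0.37078017 0.003     ]
m farR [0.45325371 0.35894313 0.003     ]
m farL [0.46622277 0.16149252 0.003     ]
```

The lid is centred to within about 2 mm. It hangs tilted with its −x edge low, so I'll tip the tool to level it while lowering.

Call:
jog_arm(
  turn=[
    [0.01,0,0],
    [0.01,0,0],
    [0.01,0,0],
    [0,0,0],
  ],
  delta_pos=[
    [0,0,0.0007],
    [0,0,0.0007],
    [0,0,0.0007],
    [0,0,0],
  ],
  gripper=[0.005,0.005,0.005,0.005],
)

```text
time: 20.22
tool_pos: [0.5771, 0.2678, 0.0415]
tcp_rot: [-2.14, -2.272, 0.033]
wrist_force: [-12.8, -4.3, 22.5]
width: 0.167
grip_force: 91.3
```

```bash
python3 - <<'E'
from h import *
s=read_state()
print(s["time"],s["tool_pos"],Ro.from_rotvec(s["tcp_rot"]).as_matrix()[:,2],s["width"],s["wrist_force"],s["torque"])
E
```

```text
20.2167 [0.57709924 0.26777251 0.04152633] [-0.02957228 -0.00138085 -0.99956169] 0.16656642232419278 [-12.7677226   -4.25122062  22.49516267] [-0.72413988  1.13320763  0.06688138]
```

Call:
jog_arm(
  turn=[
    [-0.01,0,0],
    [-0.01,0,0],
    [-0.01,0,0],
    [0,0,0],
  ],
  delta_pos=[
    [0,0,-0.0007],
    [0,0,-0.0007],
    [0,0,-0.0007],
    [0,0,0],
  ],
  gripper=[0.005,0.005,0.005,0.005],
)

```text
time: 20.55
tool_pos: [0.5778, 0.2679, 0.0415]
tcp_rot: [2.153, 2.286, 0.005]
wrist_force: [-2.4, -1.4, 8.4]
width: 0.168
grip_force: 89.7
```

Call:
jog_arm(
  turn=[
    [0,0,0],
    [0,0,0],
    [0,0,0],
    [0,0,0],
  ],
  delta_pos=[
    [0,0,0],
    [0,0,0],
    [0,0,0],
    [0,0,0],
  ],
  gripper=[0.005,0.005,0.005,0.005],
  grip_force=20,
)

```text
time: 20.88
tool_pos: [0.5778, 0.2679, 0.0415]
tcp_rot: [2.153, 2.286, 0.004]
wrist_force: [-3.9, -1.4, 9.2]
width: 0.164
grip_force: 89.9
```

```bash
python3 - <<'E'
from h import *
s=read_state()
print(s["time"],s["tool_pos"],Ro.from_rotvec(s["tcp_rot"]).as_matrix()[:,2],s["width"],s["wrist_force"],s["torque"])
E
```

```text
20.8833 [0.57778553 0.26790342 0.04153353] [ 0.00255026  0.00107932 -0.99999617] 0.1643480085278248 [-3.9030463  -1.39211319  9.16249509] [-0.27865986  0.59122307 -0.00715385]
```

Call:
jog_arm(
  turn=[
    [0,0,0],
    [0,0,0],
    [0,0,0],
    [0,0,0],
    [0,0,0],
    [0,0,0],
  ],
  delta_pos=[
    [0,0,0],
    [0,0,0],
    [0,0,0],
    [0,0,0],
    [0,0,0],
    [0,0,0],
  ],
  gripper=[0.011,0.012,0.013,0.0135,0.014,0.0145],
  grip_force=20,
)

```text
time: 21.38
tool_pos: [0.5778, 0.2679, 0.0414]
tcp_rot: [2.153, 2.286, 0.004]
wrist_force: [-4.0, -1.0, 9.1]
width: 0.174
grip_force: 66.3
```

Call:
jog_arm(
  turn=[
    [0,0,0],
    [0,0,0],
    [0,0,0],
    [0,0,0],
    [0,0,0],
    [0,0,0],
    [0,0,0],
    [0,0,0],
  ],
  delta_pos=[
    [0,0,0],
    [0,0,0],
    [0,0,0],
    [0,0,0],
    [0,0,0],
    [0,0,0],
    [0,0,0],
    [0,0,0],
  ],
  gripper=[0.015,0.0155,0.016,0.0165,0.017,0.018,0.02,0.02],
)

```text
time: 22.05
tool_pos: [0.5765, 0.2674, 0.0381]
tcp_rot: [-2.154, -2.287, 0.0]
wrist_force: [-0.2, 0.3, -0.2]
width: 0.232
grip_force: 0.0
```

Call:
jog_arm(
  turn=[
    [0,0,0],
    [0,0,0],
    [0,0,0],
    [0,0,0],
    [0,0,0],
    [0,0,0],
    [0,0,0],
  ],
  delta_pos=[
    [0,0,0],
    [0,0,0],
    [0,0,0],
    [0,0,0],
    [0,0,0],
    [0,0,0],
    [0,0,0],
  ],
  gripper=[0.03,0.04,0.05,0.06,0.06,0.06,0.06],
)

```text
time: 22.63
tool_pos: [0.5766, 0.2674, 0.0383]
tcp_rot: [2.154, 2.287, -0.0]
wrist_force: [-1.1, 0.2, 0.6]
width: 0.701
grip_force: 0.0
```

Call:
jog_arm(
  turn=[
    [0,0,0],
    [0,0,0],
    [0,0,0],
    [0,0,0],
    [0,0,0],
    [0,0,0],
    [0,0,0],
    [0,0,0],
    [0,0,0],
    [0,0,0],
    [0,0,0],
  ],
  delta_pos=[
    [0,0,-0.005],
    [0,0,-0.01],
    [0,0,-0.02],
    [0,0,-0.025],
    [0,0,-0.025],
    [0,0,-0.025],
    [0,0,-0.025],
    [0,0,-0.025],
    [0,0,-0.02],
    [0,0,0],
    [0,0,0],
  ],
  gripper=[0.06,0.06,0.06,0.06,0.06,0.06,0.06,0.06,0.06,0.06,0.06],
)

```text
time: 23.55
tool_pos: [0.5778, 0.2679, 0.2212]
tcp_rot: [2.153, 2.285, 0.007]
wrist_force: [0.0, 0.1, -0.9]
width: 0.705
grip_force: 0.0
```

Call:
jog_arm(
  turn=[
    [0,0,0],
    [0,0,0],
    [0,0,0],
    [0,0,0],
    [0,0,0],
    [0,0,0],
    [0,0,0],
    [0,0,0],
  ],
  delta_pos=[
    [0.02,-0.01,-0.01],
    [0.02,-0.01,-0.01],
    [0.02,-0.01,-0.01],
    [0.02,-0.01,0],
    [0.02,-0.01,0],
    [0.02,-0.01,0],
    [0,0,0],
    [0,0,0],
  ],
  gripper=[0.06,0.06,0.06,0.06,0.06,0.06,0.06,0.06],
)

```text
time: 24.22
tool_pos: [0.5081, 0.3839, 0.2464]
tcp_rot: [-2.151, -2.289, 0.005]
wrist_force: [-0.2, -0.9, 0.3]
width: 0.702
grip_force: 0.0
```

```bash
python3 - <<'E'
from h import *
s=read_state();im=vision.read_camera("scene")[:,:,::-1];cv2.imwrite("pics/s10.png",im)
t=vision.read_camera("top")[:,:,::-1];cv2.imwrite("pics/t10.png",t)
print(s["time"],s["tool_pos"],s["wrist_force"])
K=cam("top");h,sa,v=cv2.split(cv2.cvtColor(t.copy(),cv2.COLOR_BGR2HSV))
m=((h>100)&(h<118)&(sa>180)).astype(np.uint8);m[:,:130]=0;m[:,262:]=0
cs,_=cv2.findContours(m,0,1);c=max(cs,key=cv2.contourArea);P=np.array([ray(K,p[0],.021)[:2] for p in c],np.float32)*1000
print(cv2.minAreaRect(P))
E
```

```text
24.2167 [0.50806424 0.38386285 0.24642842] [-0.19079179 -0.94164391  0.33222911]
((557.4007568359375, 264.42364501953125), (159.24856567382812, 180.10824584960938), 3.349964141845703)
```

View pics/s10.png

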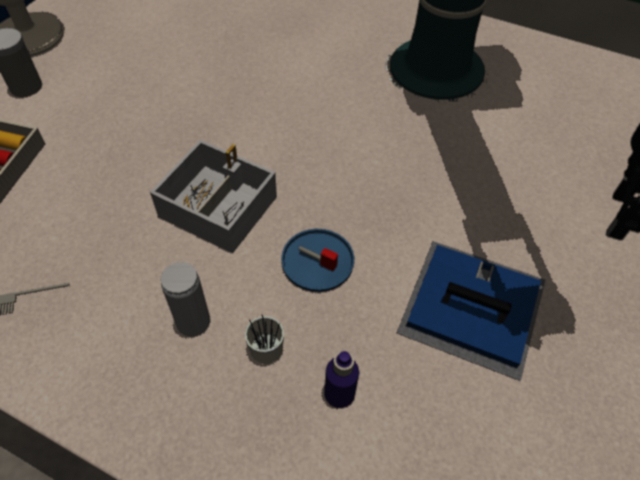

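The final view shows the lid upright and flat on the mat, at (557, 264) mm against a mat centre of (557, 266) mm, yaw 3.3°. The pin lies in the dish at (320,257), the case is open, and the bottle, can and cup haven't moved.

```bash
python3 -c "
from workcell import ticket
print(ticket.finish_job())"
```

```text
the job is handed in; nothing more can be done
None
```

The job is done and handed in after about 24 s: the pin was drawn first and set down wholly inside the blue dish, then the lid was lifted off and set right way up about 2 mm from the middle of the grey mat, with the bottle, can and cup left where they stood.

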